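# File a movement cassette into the packed rack

## Robot

A 6-joint arm with a two-finger parallel gripper is mounted at the origin on the work surface. World frame = base frame: x ahead of the robot, y to its left, z up, the work surface at z = 0. Lengths are in m, angles in rad, forces in N, time in s.
With the tool pointing down it reaches from about 0.35 to 0.85 m from the base axis. Payload 8.1 kg.
Tool frame: the origin (TCP) lies midway between the tips of the shut fingers; the grasp point (between the pads) lies manip.grip_point_offset behind it (manip.grip_point_offset is the distance from the TCP to the grasp point, in m); z points along the fingers, y is the direction in which the jaws open and shut (so a half turn about z gives the same grasp; the last joint's range is limited). The gripper opens to 85 mm and grips with 20 to 120 N. Pads are 22 mm wide; open, the fingers measure 114 mm over their backs; the gripper's body (76 mm by 85 mm) begins 54 mm behind the grasp point. The pads swing forward as they close: fully open they stand 13 mm farther back than shut.
Start: joints at [-1.229, 0.13, 1.488, -0, 1.523, -0.085], TCP at [0.248, -0.546, 0.231] pointing down, gripper open.
Joint ranges: [-2.96, 2.96], [-0.89, 2.26], [0.02, 2.5], [-1.34, 4.48], [0, 2.73], [-2.66, 2.66]. Speed limits (rad/s): [2.39, 2.39, 2.79, 3.14, 3.14, 3.14].

## Interface

Orientations are given as a unit quaternion [x, y, z, w].
In Python, from bench import manip gives the robot as it stands. The module is installed in compiled form; this text tells all that it offers.
- The arm moves only by the tool move_arm, never from a script. Its argument "motion" is a list of rows, each an object of numbers: "x", "y", "z": the shift along the world's x, y, z in units of 0.02 m (1.0 is 0.02 m); "turn": the turn about the world's z in units of 6 degrees (1.0 is 6 degrees). A call has 1 to 12 rows; each row shifts and turns the commanded pose from where the row before left it; what a row does not reach is not made up. A row lasts 1/10 s, in which the tool goes at most 50 mm and 8.59 degrees, less where a joint would pass 70% of its speed; a pose out of reach is approached as far as the arm can. A call with a number of a shift or a turn outside -1 to 1 is refused whole. A call with a gripper value outside its range is refused whole. "claw" is the opening, from -1 (shut) to 1 (fully open), set as the call begins (left out, the last holds). The fingers move at their own pace and stop on an object; the grip force is fixed at half the most. Time passes only in rows, so rows that do not move let the fingers close. It gives the time, the measured TCP pose, the force and the opening at its end, in the units of the state.
- manip.observe(): the state, without advancing time (a new reading comes with each control period).
- manip.camera(name): name is "scene" or "top" or "wrist"; returns the picture (420x560x3 uint8, red, green, blue); there is no depth.
- manip.calibration(name): a dict with "fx", "fy", "cx", "cy" (pixels), "position" and "rotation" of the camera in the world. Camera axes: x right, y down, z forward; pixel columns grow to the right and rows downward; lengths in m; the calibration is good to about 2 mm. A picture is of the moment at which its call begins: read the wrist's pose just before it. calibration takes no time and is no camera call; for the wrist camera it gives the pose at the moment of the call.
- manip.close_job(): hands the job in, once; it reports no verdict.
The state is a dict: "clock": time; "q": joint angles; "dq": joint speeds; "tau": joint torques, N m; "eef_pos": TCP position; "ee_rot": TCP orientation; "ft_force": force on the tool from outside, world axes, zero at the start; "ft_torque": the same for the moment, N m; "finger_gap": finger opening in m.
Only numpy, scipy, OpenCV 4.12 (cv2) and the standard library are available. Lean on these libraries where they do the work, as an engineer would, in place of code of your own. Each camera call takes 0.05 s, during which the arm holds its last target.

## Task

Take the loose cassette out of the wooden stand and file it in the packed rack, right next to the cassette with the ears sticking out at its ends, on its side towards the loop handle of the rack. Work it in gently, easing the neighbours apart towards whichever end gives and without tipping them, until it stands fully down on the rack floor like the others, then let go. Leave the loupe, jar and blower where they are.

Things in the scene. Friction and masses are not known exactly. Their poses are not given: they have to be found in the camera images.
- cassette_c (a point): The loose cassette, alone in the wooden stand: upright grey case, about 120 g, shell 60 wide (own x), 20 thick (own y), 75 high; a flat bar handle on top, 36 long (x), 18 thick (y), 32 high: 107 high in all. Foot tapered: 6 thick at the underside, evenly widening to the full 20 at 30 above it; top edges bevelled. Point: half-way up, 53.5 above the underside, 21.5 below the shell's top. z up.
- row_k_c (a point): The marker cassette: the one in the row with ears, a flat lug sticking out 30 at both ends (along its own x; 14 thick, from 34 to 62 above its underside), 120 wide over the ears; otherwise like row_a; at any of the three places other than the last at the loop-handle end. Point on its axis 37.5 above its underside; own x across the rack, +y towards the loop handle.
- stand_top (a point): Fixed dark wooden stand: base 90 x 56 x 8, two cheeks 60 long (x), 8 thick, rising to 44 above the table, slot of 22 between them (1 play each side of the cassette), low end stops to 20 above the table with 6 play in all along x. Point: middle of the slot, 44 above the table, level with the cheek tops; the cassette stands 8 above the table. x along the slot.
- rack_floor (a point): Fixed aluminium trough, 192 long (own y), a steel loop handle at its +y end; four cassettes packed along y, side lips 14 high, 66 apart. Point: trough centre, on the floor, 8 above the table. An upright 12 mm steel plate at each end of the row; they look alike, but one is locked and the other sprung (0.22 N/mm, gives 30): the row yields one way only (feel which). Smooth parts, friction 0.25.
- row_a_c (a point): A cassette of the row, about 180 g: shell 60 x 20 x 75 like the loose one's but with a square foot and only a low ridge on top (40 x 6 x 5). All shells have bevelled top edges: full 20 thick to 63 above the underside, evenly narrowing to 10 at 75, so two touching ones leave a V groove 10 wide, 12 deep. Point 37.5 above its underside (half-way up the shell); own y along the rack's +y.
- row_b_c (a point): Another cassette of the row, same as row_a. Point 37.5 mm above its underside.
- row_c_c (a point): Another cassette of the row, same as row_a. Point 37.5 mm above its underside.
- loupe: Bystander: black eyeglass loupe, 36 mm diameter, 34 high; origin at its underside.
- oil_jar: Bystander: amber glass jar, 36 mm diameter, 45 high; origin at its underside.
- blower: Bystander: black rubber dust blower, 54 mm diameter, 75 high; origin at its underside.
Not all that is in view belongs to the job. What is shaped like the part that bears row_a_c but yellow is not meant.

How it is judged:
On the way:
1. the cassette is lifted clear of the stand (z of cassette_c in the frame of stand_top above 0.056 m), for 0.1 s.
At the end, for the whole second after the job is handed in: The cassette stands on the rack floor (within about 3 mm), within 8 mm of its middle line, 16 to 23.5 mm from the eared one towards the loop handle, square within 5.7 degrees; it and the other four are upright within 4 degrees and fully down; all at rest, released (z of cassette_c in the frame of rack_floor between 0.0505 and 0.056 m and y of cassette_c in the frame of row_k_c between 0.016 and 0.0235 m and x of cassette_c in the frame of rack_floor between -0.008 and 0.008 m and angle between each of cassette_c, row_a_c, row_k_c, row_b_c, row_c_c's own z axis and vertical below 0.07 rad and angle between the x axis of cassette_c and the x axis of rack_floor, either way round below 0.1 rad and linear speed of each of cassette, row_a, row_k, row_b, row_c below 0.01 m/s and z of row_a_c in the frame of rack_floor between 0.0345 and 0.04 m and z of row_k_c in the frame of rack_floor between 0.0345 and 0.04 m and z of row_b_c in the frame of rack_floor between 0.0345 and 0.04 m and z of row_c_c in the frame of rack_floor between 0.0345 and 0.04 m); the robot touches nothing.
It fails at once if a cassette of the row is tipped over (leans more than 17 degrees) (angle between any of row_a_c, row_k_c, row_b_c, row_c_c's own z axis and vertical above 0.3 rad).
It fails at once if a cassette of the row is pulled up or out of the rack (rises more than 12 mm) (z of any of row_a_c, row_k_c, row_b_c, row_c_c in the frame of rack_floor above 0.0495 m).
It fails at once if the new cassette is forced: it presses on a cassette of the row or on the rack with more than 20 N (contact force between cassette and row_a above 20 N or contact force between cassette and row_k above 20 N or contact force between cassette and row_b above 20 N or contact force between cassette and row_c above 20 N or contact force between cassette and rack above 20 N).
It fails at once if the loupe, oil jar or blower is knocked (moved more than 20 mm) (distance of any of loupe, oil_jar, blower from where it was at the start of the episode above 0.02 m).
It also fails if it takes over 50 s, if anything falls off the work surface, if the arm or the gripper's body presses on something with over 40 N, if the wrist force passes 120 N, or if a joint passes its speed limit or range.

## Working session

There is one attempt and no reset: what is moved stays moved. The work goes in short steps, Python scripts to look and compute and a tool call to move; the robot and the scene stay as the last step left them, time stands still between calls to the robot, and variables do not carry over. Pictures are saved under pics/ and viewed, and the job is handed in when it is done.

Besides the shell and the picture viewer there is one more tool, called after ">>>" as name(argument=value, ...) on one line, values as JSON. move_arm: Moves the arm, as the interface text tells. Its arguments: {"type":"object","properties":{"motion":{"type":"array","items":{"type":"object","properties":{"x":{"type":"number"},"y":{"type":"number"},"z":{"type":"number"},"turn":{"type":"number"}}}},"claw":{"type":"number"}},"required":["motion"]}

```bash
mkdir -p pics
cat > h.py <<'E'
import numpy as np, cv2
from bench import manip
def snap(n,f):
    im=manip.camera(n); cv2.imwrite('pics/'+f,im[:,:,::-1]); return im
def ray(n,u,v,cal=None):
    c=cal or manip.calibration(n)
    d=np.array([(u-c['cx'])/c['fx'],(v-c['cy'])/c['fy'],1.]); R=np.array(c['rotation'])
    return np.array(c['position']),R@d
def onz(n,u,v,z,cal=None):
    p,d=ray(n,u,v,cal); return p+d*(z-p[2])/d[2]
def proj(n,P,cal=None):
    c=cal or manip.calibration(n); q=np.array(c['rotation']).T@(np.array(P)-np.array(c['position']))
    return q[0]/q[2]*c['fx']+c['cx'],q[1]/q[2]*c['fy']+c['cy']
E
python3 - <<'E'
from h import *
for n in('top','scene','wrist'):
    snap(n,n+'0.png'); c=manip.calibration(n); print(n,c)
s=manip.observe();print({k:np.round(v,3) for k,v in s.items()}, manip.grip_point_offset)
E
```

```text
top {'fx': 483.58544381075154, 'fy': 483.58544381075154, 'cx': 275.8740614017228, 'cy': 219.11717246245524, 'position': array([ 0.52378937, -0.05224111,  0.91830299]), 'rotation': array([ 0.71006288, -0.70373267, -0.00423732, -0.02351778])}
scene {'fx': 438.212686792117, 'fy': 438.212686792117, 'cx': 284.2095012187155, 'cy': 201.87225470707335, 'position': array([0.91569112, 0.47933053, 0.58312909]), 'rotation': array([ 0.28545909,  0.85829031, -0.40465097, -0.1345676 ])}
wrist {'fx': 303.7668601952084, 'fy': 303.7668601952084, 'cx': 281.21902633538167, 'cy': 207.5824147496852, 'position': array([ 0.3082894 , -0.51892395,  0.37177894]), 'rotation': array([ 0.8331362 , -0.53700612, -0.07218496,  0.1108956 ])}
{'clock': np.float64(0.15), 'q': array([-1.229,  0.131,  1.489,  0.   ,  1.523, -0.085]), 'dq': array([ 0.001, -0.   , -0.003,  0.   , -0.   , -0.001]), 'tau': array([ 0.0000e+00, -5.7006e+01, -5.0116e+01, -0.0000e+00,  1.0000e-02,
       -0.0000e+00]), 'eef_pos': array([ 0.248, -0.546,  0.23 ]), 'ee_rot': array([ 0.977,  0.212, -0.   , -0.001]), 'ft_force': array([ 0.066, -0.06 , -0.164]), 'ft_torque': array([0.02 , 0.004, 0.044]), 'finger_gap': np.float64(0.085)} 0.0187
```

Rotation is a quaternion; adjust helper.

```bash
sed -i "s/R=np.array(c\['rotation'\])/R=Rm(c)/; s/np.array(c\['rotation'\]).T/Rm(c).T/" h.py
cat >> h.py <<'E'
from scipy.spatial.transform import Rotation
def Rm(c): return Rotation.from_quat(c['rotation']).as_matrix()
E
cat h.py|head -20
```

```text
import numpy as np, cv2
from bench import manip
def snap(n,f):
    im=manip.camera(n); cv2.imwrite('pics/'+f,im[:,:,::-1]); return im
def ray(n,u,v,cal=None):
    c=cal or manip.calibration(n)
    d=np.array([(u-c['cx'])/c['fx'],(v-c['cy'])/c['fy'],1.]); R=Rm(c)
    return np.array(c['position']),R@d
def onz(n,u,v,z,cal=None):
    p,d=ray(n,u,v,cal); return p+d*(z-p[2])/d[2]
def proj(n,P,cal=None):
    c=cal or manip.calibration(n); q=Rm(c).T@(np.array(P)-np.array(c['position']))
    return q[0]/q[2]*c['fx']+c['cx'],q[1]/q[2]*c['fy']+c['cy']
from scipy.spatial.transform import Rotation
def Rm(c): return Rotation.from_quat(c['rotation']).as_matrix()
```

View pics/top0.png

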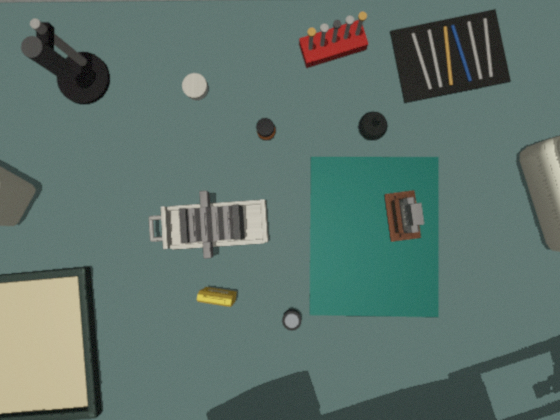

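View pics/scene0.png

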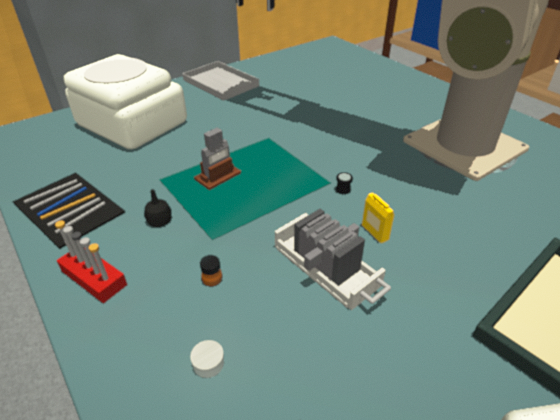

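View pics/wrist0.png

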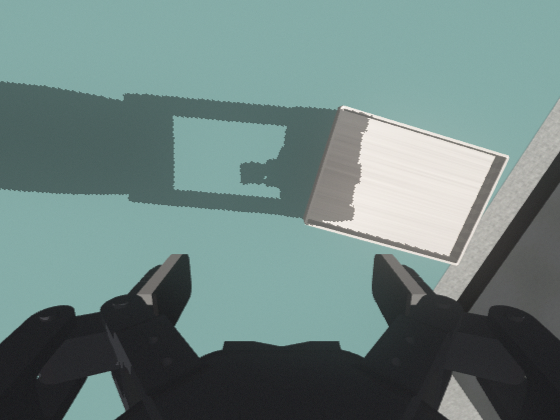

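The top view shows the stand at (403,216), with the grey cassette leaning away from the image centre at (415,215). The rack is at (213,225), with its loop handle at (156,228) and the eared cassette at about (206,224). The yellow look-alike is at (217,296). Enlarging next.

Run:
```python
from h import *
t=cv2.imread('pics/top0.png'); s=cv2.imread('pics/scene0.png')
cv2.imwrite('pics/ta.png',cv2.resize(t[180:270,140:280],(798,513),interpolation=cv2.INTER_CUBIC))
cv2.imwrite('pics/tb.png',cv2.resize(t[170:260,360:460],(640,576),interpolation=cv2.INTER_CUBIC))
cv2.imwrite('pics/sa.png',cv2.resize(s[190:310,260:400],(700,600),interpolation=cv2.INTER_CUBIC))
for p in[(156,228),(267,222),(403,216)]: print(onz('top',*p,.008))
```

```text
[0.52964917 0.21164536 0.008     ]
[5.42892598e-01 3.24851285e-04 8.00000000e-03]
[ 0.5562868  -0.25366306  0.008     ]
```

View pics/ta.png

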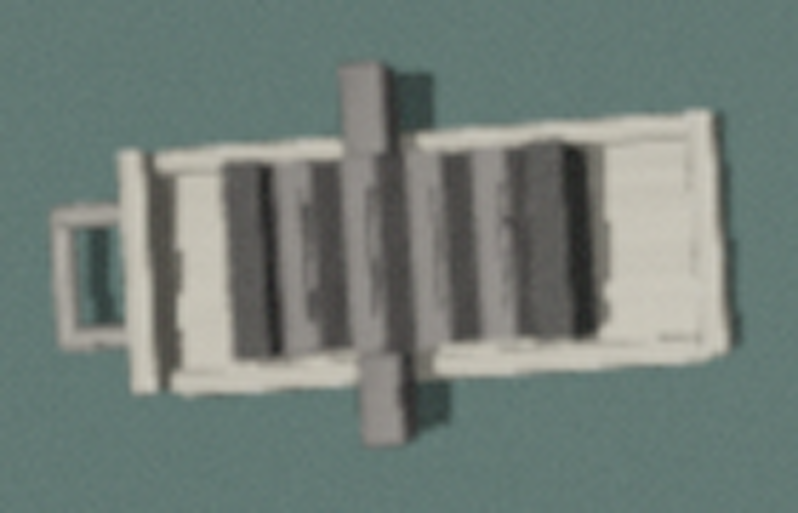

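View pics/tb.png

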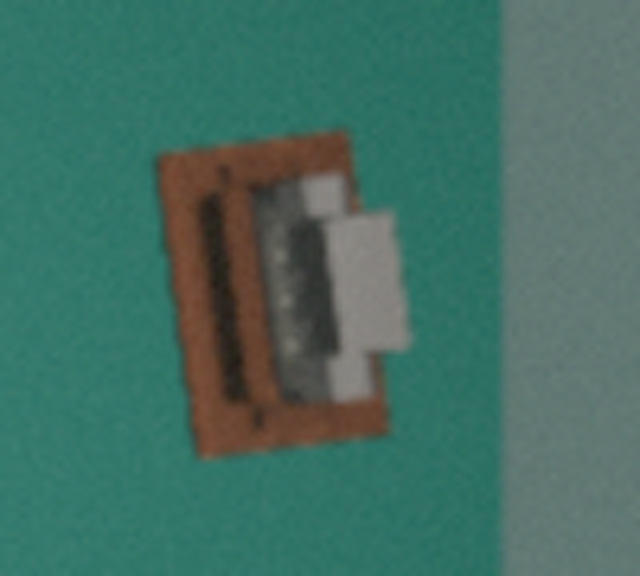

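View pics/sa.png

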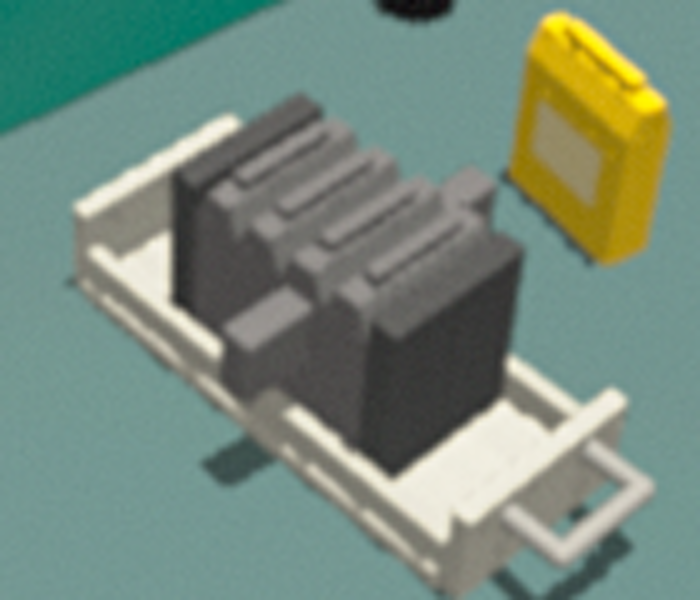

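Row order from the −y end: plate, plain, plain, eared, plain, plate, then the loop handle on the +y side. So the slot is the V groove between the eared cassette and the last one. The yellow case at (217,296) stands outside the rack and is the decoy. Measuring next.

Run:
```python
from h import *
t=cv2.imread('pics/top0.png').astype(int)
B,G,R=t[...,0],t[...,1],t[...,2]
def show(name,pts,z):
    P=np.array([onz('top',u,v,z) for u,v in pts]); c=P.mean(0)
    e=[np.linalg.norm(P[(i+1)%4]-P[i]) for i in range(4)]
    i=int(np.argmax(e)); d=P[(i+1)%4]-P[i]
    print(name,'c',c.round(4),'edges mm',np.round(np.array(e)*1e3,1),'long-axis deg',np.degrees(np.arctan2(d[1],d[0])).round(1))
hand=lambda L,x0,y0,s:[(x0+(a-.0)/s-0.5+.5/s,y0+(b)/s-0.5+.5/s) for a,b in L]
show('base hand',hand([(160,155),(350,132),(388,435),(198,458)],360,170,6.4),.008)
show('handle hand',hand([(328,213),(395,210),(410,350),(342,353)],360,170,6.4),.115)
show('shelltop?',hand([(300,178),(345,173),(376,398),(330,403)],360,170,6.4),.083)
show('k ears',hand([(340,63),(388,62),(412,445),(363,445)],140,180,5.7),.07)
m=((R>G+15)&(R>B+15)); m[:, :380]=0;m[:,430:]=0;m[:180]=0;m[250:]=0
m=cv2.morphologyEx(m.astype(np.uint8),cv2.MORPH_CLOSE,np.ones((3,3)))
c=max(cv2.findContours(m,0,1)[0],key=cv2.contourArea); print('brown',cv2.minAreaRect(c))
show('brown',cv2.boxPoints(cv2.minAreaRect(c)),.008)
sub=t[190:240,408:428]
m=(R>105)&(abs(R-G)<25)&(abs(R-B)<25); m[:,:400]=0;m[:,432:]=0;m[:180]=0;m[250:]=0
ys,xs=np.where(m);print(len(xs),xs.min(),xs.max(),ys.min(),ys.max())
# rack corners top view: trough rim
show('rack',hand([(118,152),(712,110),(733,348),(135,392)],140,180,5.7),.022)
```

```text
base hand c [ 0.557  -0.2525  0.008 ] edges mm [55.4 88.9 55.2 89.1] long-axis deg 7.3
handle hand c [ 0.5567 -0.2531  0.115 ] edges mm [17.1 36.2 17.3 36.2] long-axis deg 5.8
shelltop? c [ 0.5562 -0.2529  0.083 ] edges mm [12.  60.7 12.2 60.7] long-axis deg -172.1
k ears c [0.5371 0.1055 0.07  ] edges mm [ 15.  118.9  15.2 118.6] long-axis deg -175.6
brown ((402.0, 215.50001525878906), (46.9293212890625, 29.49971580505371), 82.23483276367188)
brown c [ 0.5573 -0.2518  0.008 ] edges mm [54.7 87.4 54.5 87.6] long-axis deg 7.9
317 403 423 197 232
rack c [0.5389 0.0987 0.022 ] edges mm [196.1  77.9 196.9  79.1] long-axis deg 94.8
```

Measurements agree: the cassette handle is at (0.557, -0.253) with yaw about 7°, and the eared cassette is at (0.537, 0.1055) with yaw about 4.6°. Moving above the handle.

>>> move_arm(motion=[{"x":0.95,"y":0.9,"turn":-0.3},{"x":0.95,"y":0.9,"turn":-0.3},{"x":0.95,"y":0.9,"turn":-0.3},{"x":0.95,"y":0.9,"turn":-0.3},{"x":0.95,"y":0.9,"turn":-0.3},{"x":0.95,"y":0.9,"turn":-0.3},{"x":0.95,"y":0.9,"turn":-0.3},{"x":0.95,"y":0.9,"turn":-0.3},{"x":0.95,"y":0.9,"turn":-0.3},{"x":0.95,"y":0.9,"turn":-0.15},{"x":0.95,"y":0.9},{"x":0.95,"y":0.9}], claw=0.2)

```text
validation failed for argument at $.mo...
```

>>> move_arm(motion=[{"x":0.9,"y":0.9},{"x":0.9,"y":0.9},{"x":0.9,"y":0.9},{"x":0.9,"y":0.9},{"x":0.4,"y":0.3},{},{}])

```text
validation failed for argument at $.mo...
```

Run:
```python
from h import *
s=manip.observe(); c=manip.calibration('wrist'); snap('wrist','w1.png')
print(s['eef_pos'],Rotation.from_quat(s['ee_rot']).as_matrix().round(3),s['finger_gap'],s['ft_force'])
P=[0.5567,-.2528,.115];print(proj('wrist',P,c))
a=np.radians(7.3)
for x,y in[(18,9),(18,-9),(-18,-9),(-18,9)]:
  print(proj('wrist',[P[0]+(x*np.cos(a)-y*np.sin(a))/1e3,P[1]+(x*np.sin(a)+y*np.cos(a))/1e3,.115],c))
```

```text
[ 0.24826938 -0.54572623  0.23042256] [[ 0.91   0.414 -0.   ]
 [ 0.414 -0.91   0.001]
 [ 0.    -0.002 -1.   ]] 0.08541618100712593 [ 0.06591963 -0.05952285 -0.16366272]
(np.float64(15.93921615956009), np.float64(-537.1952546586261))
(np.float64(0.49458473176918005), np.float64(-599.9081475850011))
(np.float64(36.47201799045055), np.float64(-582.8780966861082))
(np.float64(30.4097011223584), np.float64(-478.4378813728008))
(np.float64(-3.6308977925871204), np.float64(-493.654269288049))
```

View pics/w1.png

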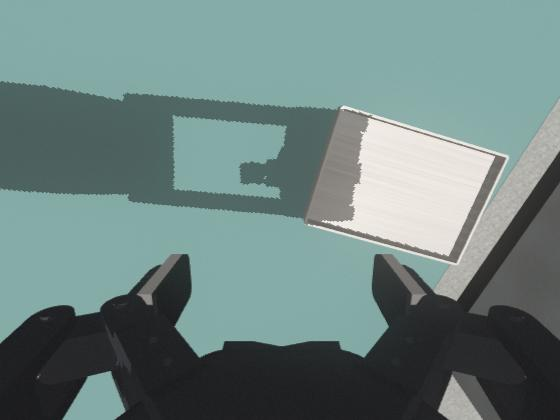

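The call was refused, so nothing moved. Every row probably needs all four fields.

>>> move_arm(motion=[{"x":0.95,"y":0.9,"z":0,"turn":-0.3},{"x":0.95,"y":0.9,"z":0,"turn":-0.3},{"x":0.95,"y":0.9,"z":0,"turn":-0.3},{"x":0.95,"y":0.9,"z":0,"turn":-0.3},{"x":0.95,"y":0.9,"z":0,"turn":-0.3},{"x":0.95,"y":0.9,"z":0,"turn":-0.3},{"x":0.95,"y":0.9,"z":0,"turn":-0.3},{"x":0.95,"y":0.9,"z":0,"turn":-0.3},{"x":0.95,"y":0.9,"z":0,"turn":-0.3},{"x":0.95,"y":0.9,"z":0,"turn":-0.15},{"x":0.95,"y":0.9,"z":0,"turn":0},{"x":0.95,"y":0.9,"z":0,"turn":0}], claw=0.2)

```text
clock: 1.4
eef_pos: [0.477, -0.3293, 0.2311]
ee_rot: [0.998, 0.064, -0.0, -0.0]
ft_force: [-0.4, -0.2, -0.4]
finger_gap: 0.051
```

>>> move_arm(motion=[{"x":0.9,"y":0.9,"z":0,"turn":0},{"x":0.9,"y":0.9,"z":0,"turn":0},{"x":0.9,"y":0.9,"z":0,"turn":0},{"x":0.9,"y":0.9,"z":0,"turn":0},{"x":0.4,"y":0.2,"z":0,"turn":0},{"x":0,"y":0,"z":0,"turn":0},{"x":0,"y":0,"z":0,"turn":0}])

```text
clock: 2.1
eef_pos: [0.5559, -0.2547, 0.231]
ee_rot: [0.998, 0.064, -0.0, 0.0]
ft_force: [-0.6, -0.4, 0.3]
finger_gap: 0.0517
```

Run:
```python
from h import *
s=manip.observe(); c=manip.calibration('wrist'); snap('wrist','w1.png')
print(s['eef_pos'],Rotation.from_quat(s['ee_rot']).as_matrix().round(3),s['finger_gap'],s['ft_force'])
P=[0.5567,-.2528,.115];print(proj('wrist',P,c))
a=np.radians(7.3)
for x,y in[(18,9),(18,-9),(-18,-9),(-18,9)]:
  print(proj('wrist',[P[0]+(x*np.cos(a)-y*np.sin(a))/1e3,P[1]+(x*np.sin(a)+y*np.cos(a))/1e3,.115],c))
```

```text
[ 0.55590848 -0.25473916  0.23103707] [[ 0.992  0.128 -0.001]
 [ 0.128 -0.992 -0.   ]
 [-0.001  0.    -1.   ]] 0.0516531437452266 [-0.61428497 -0.4060452   0.30344891]
(np.float64(278.7112951481544), np.float64(201.81691892846064))
(np.float64(268.16608491598396), np.float64(181.47146079503912))
(np.float64(289.1503033469841), np.float64(181.46316097962205))
(np.float64(288.8865171257613), np.float64(221.44853823104333))
(np.float64(268.6383544319489), np.float64(221.4569262227966))
```

View pics/w1.png

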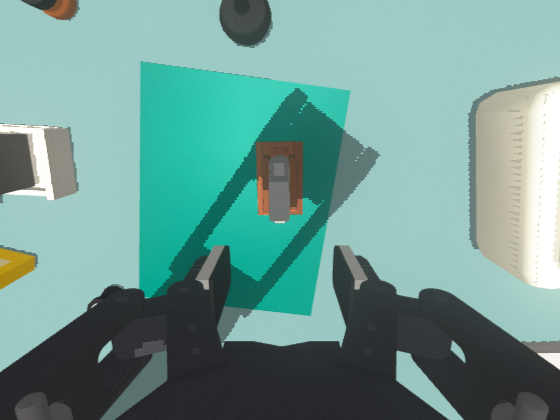

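The wrist view shows the handle top at cols 268–290 and rows about 180–222, which matches the prediction. It is centred between the pads, so I descend and grip with the tips 83 mm above the underside.

>>> move_arm(motion=[{"x":0.05,"y":0.1,"z":-1,"turn":0},{"x":0,"y":0,"z":-1,"turn":0},{"x":0,"y":0,"z":-1,"turn":0},{"x":0,"y":0,"z":-1,"turn":0},{"x":0,"y":0,"z":-1,"turn":0},{"x":0,"y":0,"z":-1,"turn":0},{"x":0,"y":0,"z":-1,"turn":0},{"x":0,"y":0,"z":0,"turn":0},{"x":0,"y":0,"z":0,"turn":0}])

```text
clock: 3.05
eef_pos: [0.5567, -0.2528, 0.0914]
ee_rot: [0.998, 0.064, -0.0, -0.0]
ft_force: [-0.2, 0.8, 1.2]
finger_gap: 0.0513
```

>>> move_arm(motion=[{"x":0,"y":0,"z":0,"turn":0},{"x":0,"y":0,"z":0,"turn":0},{"x":0,"y":0,"z":0,"turn":0},{"x":0,"y":0,"z":0,"turn":0},{"x":0,"y":0,"z":0,"turn":0},{"x":0,"y":0,"z":0,"turn":0}], claw=-1)

```text
clock: 3.65
eef_pos: [0.5584, -0.2527, 0.0931]
ee_rot: [0.998, 0.064, 0.001, 0.001]
ft_force: [0.3, -1.2, 7.5]
finger_gap: 0.0167
```

Gripped, with a 7.5 N upward reaction, probably from the pads swinging forward against the handle. Lifting gently.

>>> move_arm(motion=[{"x":0,"y":0,"z":0.3,"turn":0},{"x":0,"y":0,"z":0.5,"turn":0},{"x":0,"y":0,"z":0.8,"turn":0},{"x":0,"y":0,"z":1,"turn":0},{"x":0,"y":0,"z":1,"turn":0},{"x":0,"y":0,"z":1,"turn":0},{"x":0,"y":0,"z":1,"turn":0},{"x":0,"y":0,"z":1,"turn":0},{"x":0,"y":0,"z":0.4,"turn":0},{"x":0,"y":0,"z":0,"turn":0},{"x":0,"y":0,"z":0,"turn":0}])

```text
clock: 4.75
eef_pos: [0.5572, -0.252, 0.2308]
ee_rot: [0.998, 0.064, -0.0, -0.0]
ft_force: [0.3, -0.7, -2.0]
finger_gap: 0.0167
```

Run:
```python
from h import *
s=manip.observe(); c=manip.calibration('wrist'); a=snap('wrist','w2.png'); b=snap('scene','s2.png')
print(s['eef_pos'],Rotation.from_quat(s['ee_rot']).as_matrix().round(3),s['finger_gap'],s['ft_force'])
im=np.hstack([cv2.resize(a,(400,300)),cv2.resize(b[60:240,130:370],(400,300))]);cv2.imwrite('pics/ws2.png',im[:,:,::-1])
```

```text
[ 0.55717918 -0.25204819  0.23082678] [[ 0.992  0.128 -0.   ]
 [ 0.128 -0.992  0.   ]
 [-0.    -0.    -1.   ]] 0.016657693562495527 [ 0.30377245 -0.67598508 -1.95640088]
```

View pics/ws2.png

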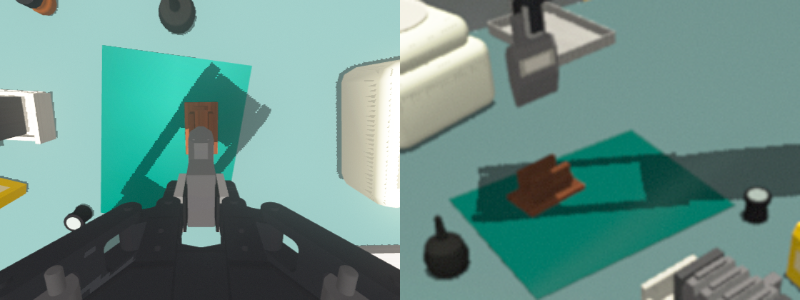

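Held upright and clear of the stand. Transferring to above the groove.

>>> move_arm(motion=[{"x":-0.1,"y":0.5,"z":0,"turn":-0.1},{"x":-0.1,"y":1,"z":0,"turn":-0.1},{"x":-0.1,"y":1,"z":0,"turn":-0.1},{"x":-0.1,"y":1,"z":0,"turn":-0.16},{"x":-0.1,"y":1,"z":0,"turn":0},{"x":-0.1,"y":1,"z":0,"turn":0},{"x":-0.1,"y":1,"z":0,"turn":0},{"x":-0.1,"y":1,"z":0,"turn":0},{"x":-0.1,"y":1,"z":0,"turn":0},{"x":-0.1,"y":1,"z":0,"turn":0},{"x":0,"y":1,"z":0,"turn":0},{"x":0,"y":1,"z":0,"turn":0}])

```text
clock: 6.05
eef_pos: [0.5366, -0.0207, 0.2305]
ee_rot: [0.999, 0.04, -0.001, -0.0]
ft_force: [0.8, 0.1, -0.8]
finger_gap: 0.0169
```

>>> move_arm(motion=[{"x":0,"y":1,"z":0,"turn":0},{"x":0,"y":1,"z":0,"turn":0},{"x":0,"y":1,"z":0,"turn":0},{"x":0,"y":1,"z":0,"turn":0},{"x":0,"y":1,"z":0,"turn":0},{"x":0,"y":1,"z":0,"turn":0},{"x":0,"y":0.9,"z":0,"turn":0},{"x":0,"y":0,"z":0,"turn":0},{"x":0,"y":0,"z":0,"turn":0}])

```text
clock: 6.95
eef_pos: [0.5367, 0.1162, 0.2306]
ee_rot: [0.999, 0.041, -0.001, 0.0]
ft_force: [-0.4, -0.4, 0.1]
finger_gap: 0.0168
```

Run:
```python
from h import *
s=manip.observe(); c=manip.calibration('wrist'); import pickle; pickle.dump(c,open('c3.pkl','wb'))
a=snap('wrist','w3.png'); b=snap('scene','s3.png'); d=snap('top','t3.png')
print(s['eef_pos'],Rotation.from_quat(s['ee_rot']).as_matrix().round(3),s['finger_gap'],s['ft_force'])
cv2.imwrite('pics/s3z.png',cv2.resize(b[110:310,230:430],(600,600),interpolation=2)[:,:,::-1])
```

```text
[0.53670882 0.11617557 0.2306403 ] [[ 0.997  0.081 -0.001]
 [ 0.081 -0.997 -0.   ]
 [-0.001  0.    -1.   ]] 0.016822943980543174 [-0.40308685 -0.36254668  0.09408156]
```

View pics/w3.png

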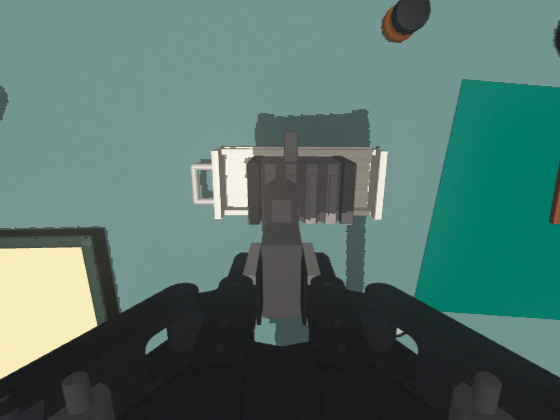

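View pics/s3z.png

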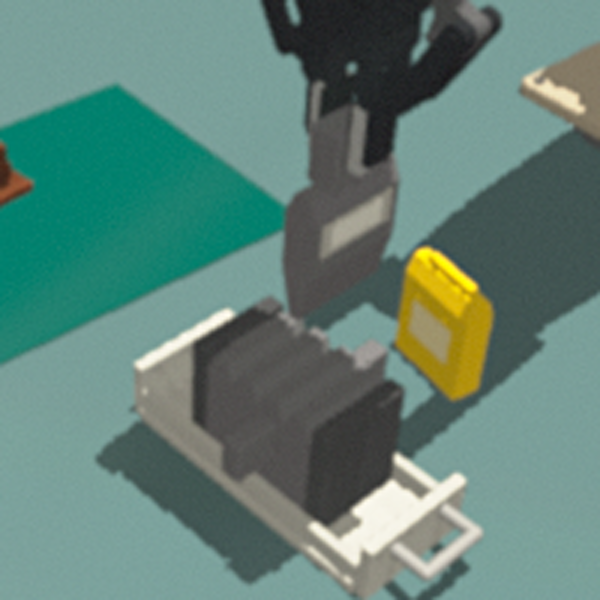

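Run:
```python
from h import *
import pickle; c=pickle.load(open('c3.pkl','rb'))
ca=np.radians(4.65)
def loc(o,x,y,z): return [o[0]+(x*np.cos(ca)-y*np.sin(ca))/1e3,o[1]+(x*np.sin(ca)+y*np.cos(ca))/1e3,o[2]+z/1e3]
b=cv2.cvtColor(cv2.imread('pics/s3.png'),4)[...,::-1].copy() if 0 else cv2.imread('pics/s3.png')
w=cv2.imread('pics/w3.png'); 
S=4
b=cv2.resize(b[110:310,230:430],(800,800),interpolation=2)[:,:]; 
O=[.5367,.1162,.2306-.085]; K=[.5371,.1055,.008]
def dr(img,n,cal,f,P,col):
    u,v=proj(n,P,cal); x,y=f(u,v); cv2.circle(img,(int(x),int(y)),2,col,-1)
f=lambda u,v:((u+.5-230)*4,(v+.5-110)*4)
g=lambda u,v:((u+.5-180)*4,(v+.5-120)*4)
w=cv2.resize(w[120:240,180:400],(880,480),interpolation=2)
for sx in(-1,1):
  for sy in(-1,1):
    for z,t in((0,3),(30,10),(63,10),(75,5)):
      dr(b,'scene',None,f,loc(O,30*sx,t*sy,z),(0,0,255))
    dr(b,'scene',None,f,loc(K,60*sx,7*sy,62),(0,255,0)); dr(w,'wrist',c,g,loc(K,60*sx,7*sy,62),(0,255,0))
    for yy in(0,20): dr(b,'scene',None,f,loc(K,30*sx,yy+5*sy,75),(255,255,0)); dr(w,'wrist',c,g,loc(K,30*sx,yy+5*sy,75),(255,255,0))
cv2.imwrite('pics/s3o.png',b[100:700,0:800]); cv2.imwrite('pics/w3o.png',w[:,:800])
```

```text
(no output)
```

View pics/s3o.png

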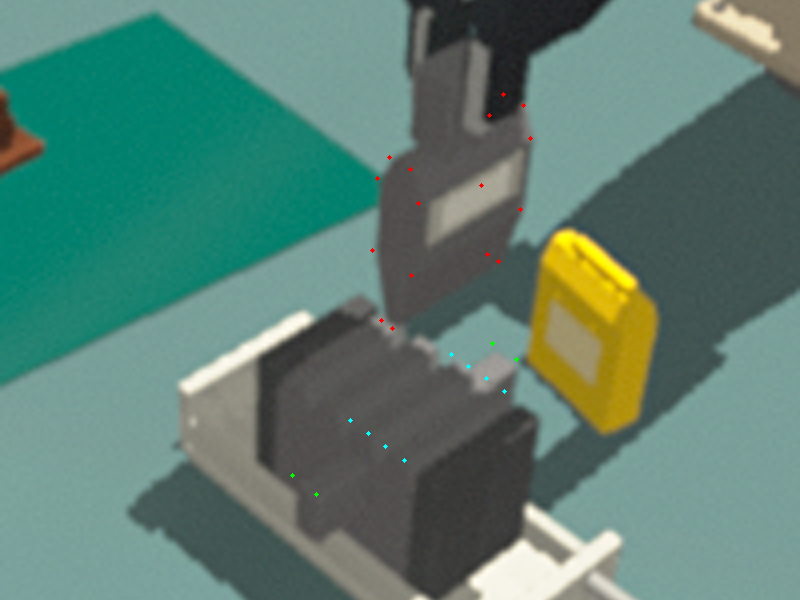

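View pics/w3o.png

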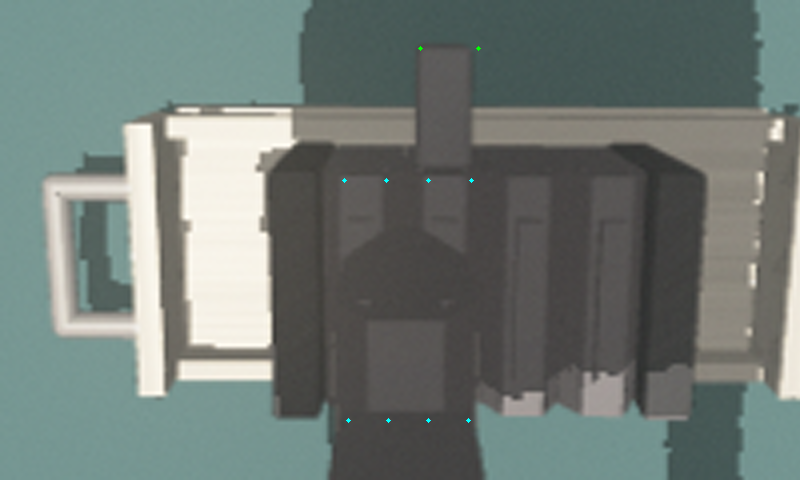

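The foot, at wrist col 281, lines up with the groove centre at col about 280.5. That is within 1 mm, and the scene overlay agrees on height and attitude. Descending to just above the groove, then slowly into it.

>>> move_arm(motion=[{"x":0,"y":0.02,"z":-0.5,"turn":0},{"x":0,"y":0,"z":-0.6,"turn":0},{"x":0,"y":0,"z":-0.6,"turn":0},{"x":0,"y":0,"z":-0.6,"turn":0},{"x":0,"y":0,"z":-0.4,"turn":0},{"x":0,"y":0,"z":-0.2,"turn":0},{"x":0,"y":0,"z":-0.1,"turn":0},{"x":0,"y":0,"z":0,"turn":0},{"x":0,"y":0,"z":0,"turn":0},{"x":0,"y":0,"z":0,"turn":0}])

```text
clock: 8.1
eef_pos: [0.5378, 0.1163, 0.1719]
ee_rot: [0.999, 0.04, 0.001, -0.0]
ft_force: [-0.3, -0.3, -1.2]
finger_gap: 0.0168
```

Run:
```python
from h import *
s=manip.observe(); a=snap('wrist','w4.png'); b=snap('scene','s4.png')
print(s['eef_pos'],s['finger_gap'],s['ft_force'],s['ft_torque'])
A=cv2.resize(a[100:300,180:400],(440,400),interpolation=2);B=cv2.resize(b[170:310,260:386],(360,400),interpolation=2)
cv2.imwrite('pics/ws4.png',np.hstack([A,B])[:,:,::-1])
```

```text
[0.53780654 0.11628574 0.17194121] 0.016825139945448323 [-0.25329168 -0.32094513 -1.19512252] [-0.00647165 -0.0487606  -0.03645694]
```

View pics/ws4.png

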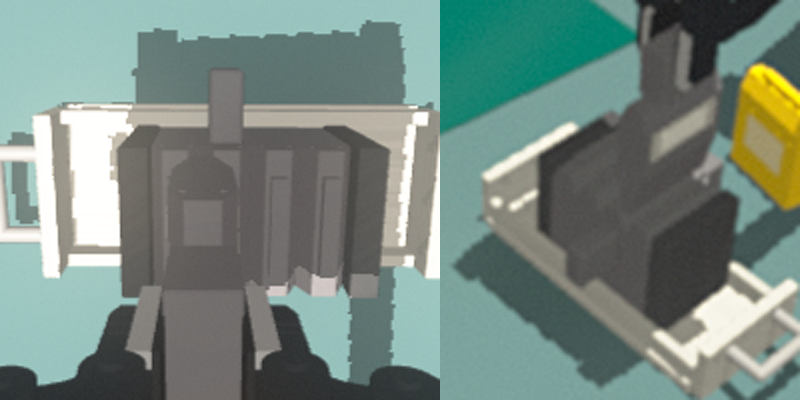

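The foot is poised over the groove between the eared cassette and the last one. Easing in by a few mm while watching the force.

>>> move_arm(motion=[{"x":0,"y":0,"z":-0.1,"turn":0},{"x":0,"y":0,"z":-0.1,"turn":0},{"x":0,"y":0,"z":-0.1,"turn":0},{"x":0,"y":0,"z":-0.05,"turn":0},{"x":0,"y":0,"z":0,"turn":0},{"x":0,"y":0,"z":0,"turn":0}])

```text
clock: 8.8
eef_pos: [0.5374, 0.1163, 0.1642]
ee_rot: [0.999, 0.04, -0.0, -0.0]
ft_force: [-0.4, -0.4, -1.2]
finger_gap: 0.0168
```

>>> move_arm(motion=[{"x":0,"y":0,"z":-0.05,"turn":0},{"x":0,"y":0,"z":0,"turn":0},{"x":0,"y":0,"z":0,"turn":0}])

```text
clock: 9.1
eef_pos: [0.5374, 0.1163, 0.1633]
ee_rot: [0.999, 0.04, 0.0, -0.0]
ft_force: [0.1, 1.0, -1.6]
finger_gap: 0.0167
```

>>> move_arm(motion=[{"x":0,"y":0,"z":-0.05,"turn":0},{"x":0,"y":0,"z":0,"turn":0},{"x":0,"y":0,"z":0,"turn":0}])

```text
clock: 9.4
eef_pos: [0.5374, 0.1163, 0.1623]
ee_rot: [0.999, 0.04, 0.0, -0.0]
ft_force: [-0.0, 1.2, -0.3]
finger_gap: 0.0168
```

First contact: the eared side pushes +y by about 1.2 N. Feeling which way the row gives, +y first.

>>> move_arm(motion=[{"x":0,"y":0.05,"z":0,"turn":0},{"x":0,"y":0,"z":0,"turn":0},{"x":0,"y":0,"z":0,"turn":0}])

```text
clock: 9.7
eef_pos: [0.5374, 0.1171, 0.1622]
ee_rot: [0.999, 0.04, -0.0, 0.0]
ft_force: [-0.3, 0.0, -1.0]
finger_gap: 0.0163
```

>>> move_arm(motion=[{"x":0,"y":0.05,"z":0,"turn":0},{"x":0,"y":0,"z":0,"turn":0},{"x":0,"y":0,"z":0,"turn":0}])

```text
clock: 10.0
eef_pos: [0.5374, 0.1177, 0.1623]
ee_rot: [0.999, 0.04, -0.0, 0.0]
ft_force: [-0.2, -3.2, -0.0]
finger_gap: 0.0168
```

>>> move_arm(motion=[{"x":0,"y":0.03,"z":0,"turn":0},{"x":0,"y":0,"z":0,"turn":0},{"x":0,"y":0,"z":0,"turn":0}])

```text
clock: 10.3
eef_pos: [0.5374, 0.118, 0.1623]
ee_rot: [0.999, 0.04, -0.0, 0.001]
ft_force: [-0.2, -5.6, 0.5]
finger_gap: 0.017
```

>>> move_arm(motion=[{"x":0,"y":-0.1,"z":0,"turn":0},{"x":0,"y":-0.05,"z":0,"turn":0},{"x":0,"y":0,"z":0,"turn":0},{"x":0,"y":0,"z":0,"turn":0}])

```text
clock: 10.7
eef_pos: [0.5374, 0.1163, 0.1623]
ee_rot: [0.999, 0.04, 0.0, -0.0]
ft_force: [-0.1, 1.4, -1.7]
finger_gap: 0.0169
```

>>> move_arm(motion=[{"x":0,"y":-0.04,"z":0,"turn":0},{"x":0,"y":0,"z":0,"turn":0},{"x":0,"y":0,"z":0,"turn":0}])

```text
clock: 11.0
eef_pos: [0.5374, 0.1152, 0.1624]
ee_rot: [0.999, 0.04, 0.0, -0.0]
ft_force: [0.1, 2.4, -0.1]
finger_gap: 0.017
```

>>> move_arm(motion=[{"x":0,"y":-0.05,"z":0,"turn":0},{"x":0,"y":-0.05,"z":0,"turn":0},{"x":0,"y":0,"z":0,"turn":0},{"x":0,"y":0,"z":0,"turn":0}])

```text
clock: 11.4
eef_pos: [0.5374, 0.113, 0.1623]
ee_rot: [0.999, 0.04, 0.0, -0.0]
ft_force: [-0.3, 1.8, 0.6]
finger_gap: 0.0165
```

The +y side is stiff (−5.6 N after 0.6 mm) and −y yields at about 2 N, so the sprung plate is at the −y end. I'll descend while shifting −y to follow the last cassette's face with about 1 mm clearance.

>>> move_arm(motion=[{"x":0,"y":0,"z":-0.1,"turn":0},{"x":0,"y":0,"z":-0.1,"turn":0},{"x":0,"y":0,"z":-0.1,"turn":0},{"x":0,"y":-0.02,"z":-0.1,"turn":0},{"x":0,"y":-0.02,"z":-0.1,"turn":0},{"x":0,"y":0,"z":0,"turn":0},{"x":0,"y":0,"z":0,"turn":0}])

```text
clock: 12.1
eef_pos: [0.5371, 0.1122, 0.1519]
ee_rot: [0.999, 0.04, -0.0, 0.0]
ft_force: [-0.3, 2.4, -1.0]
finger_gap: 0.0169
```

>>> move_arm(motion=[{"x":0.01,"y":-0.024,"z":-0.1,"turn":0},{"x":0,"y":-0.024,"z":-0.1,"turn":0},{"x":0,"y":-0.024,"z":-0.1,"turn":0},{"x":0.01,"y":-0.024,"z":-0.1,"turn":0},{"x":0,"y":-0.024,"z":-0.1,"turn":0},{"x":0,"y":0,"z":0,"turn":0},{"x":0,"y":0,"z":0,"turn":0}])

```text
clock: 12.8
eef_pos: [0.5376, 0.1097, 0.142]
ee_rot: [0.999, 0.04, -0.0, 0.0]
ft_force: [1.0, 5.2, -1.3]
finger_gap: 0.0171
```

Run:
```python
from h import *
s=manip.observe(); a=snap('wrist','w5.png'); b=snap('scene','s5.png')
print(s['eef_pos'],s['finger_gap'],s['ft_force'],s['ft_torque'])
A=cv2.resize(a[100:300,180:400],(440,400),interpolation=2);B=cv2.resize(b[170:310,260:386],(360,400),interpolation=2)
cv2.imwrite('pics/ws5.png',np.hstack([A,B])[:,:,::-1])
```

```text
[0.53764349 0.10974462 0.14196983] 0.017121450687850114 [ 0.99993839  5.20477044 -1.29370955] [ 1.05793321 -0.09346851 -0.01110407]
```

View pics/ws5.png

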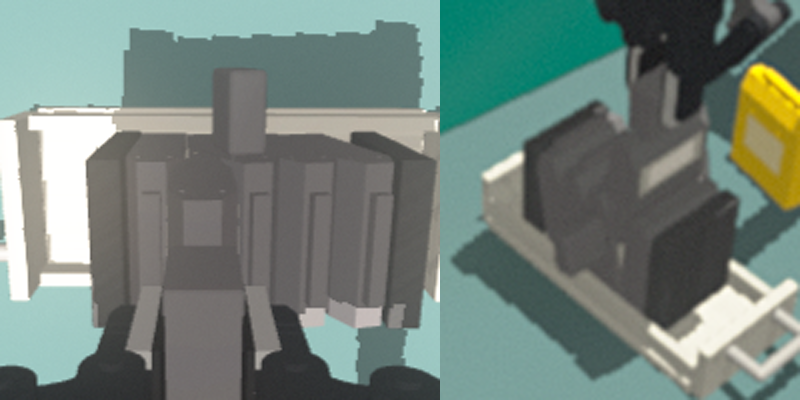

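Run:
```python
from h import *
b=cv2.imread('pics/s5.png')
b=cv2.convertScaleAbs(b,alpha=1.8,beta=0)
cv2.imwrite('pics/s5z.png',cv2.resize(b[190:310,265:395],(650,600),interpolation=2))
```

View pics/s5z.png

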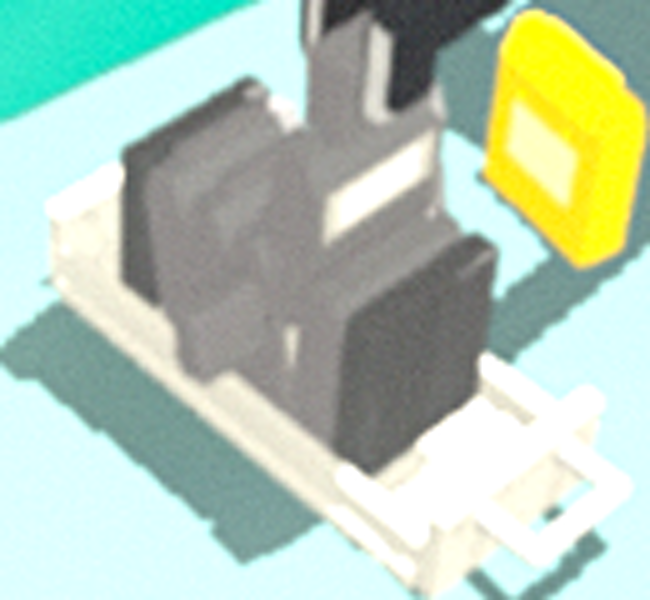

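The crop shows the pushed row (a, b, eared) leaning slightly at its tops, with a's edge running from (148,170) to about (165,310), while the plate stays vertical. I'll quantify the lean before going deeper.

```bash
cat > lean.py <<'E'
from h import *
def lean(im,out,yk):
    b=cv2.convertScaleAbs(im[:,:,::-1],alpha=1.8); x0,y0,s=265,190,6
    z=cv2.resize(b[y0:y0+100,x0:x0+130],(780,600),interpolation=2)
    return z,lambda u,v:(int((u+.5-x0)*s),int((v+.5-y0)*s))
if __name__=='__main__':
    im=cv2.imread('pics/s5.png')[:,:,::-1]; z,f=lean(im,'',0)
    ca=np.radians(4.65)
    # print image edge angle for lean angles, for the line on +x face of row at about y=.06
    for L in range(0,20,3):
        base=np.array([.5389+.030,.0600,.008]); n=np.array([0.08*np.sin(np.radians(L)),-.997*np.sin(np.radians(L)),np.cos(np.radians(L))])
        p=np.array(proj('scene',base+n*.015)); q=np.array(proj('scene',base+n*.063)); d=q-p
        print(L,np.degrees(np.arctan2(d[0],-d[1])).round(1))
    cv2.imwrite('pics/s5l.png',z)
E
python3 lean.py
```

```text
0 1.8
3 -1.1
6 -3.8
9 -6.3
12 -8.7
15 -10.9
18 -12.9
```

View pics/s5l.png

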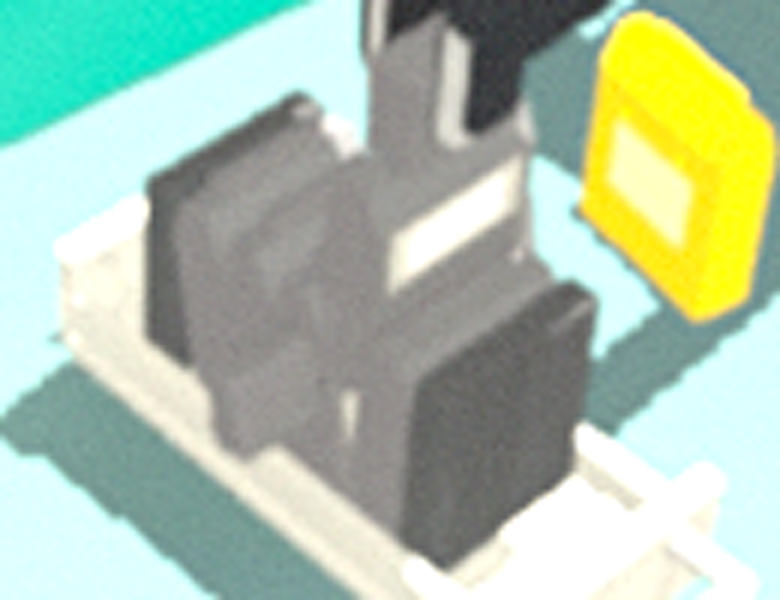

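Lean is about 9–10° against the 17° limit. I still have about 1.9 mm of clearance to the last cassette, so I'll give 1 mm back and then go straight down, so the foot pushes lower and rights the row.

>>> move_arm(motion=[{"x":0,"y":0.05,"z":0,"turn":0},{"x":0,"y":0,"z":-0.1,"turn":0},{"x":0,"y":-0.02,"z":-0.1,"turn":0},{"x":0,"y":0,"z":0,"turn":0},{"x":0,"y":0,"z":0,"turn":0}])

```text
clock: 13.4
eef_pos: [0.538, 0.1103, 0.1383]
ee_rot: [0.999, 0.04, 0.0, 0.0]
ft_force: [0.8, 1.9, 0.5]
finger_gap: 0.017
```

```bash
cat > look.py <<'E'
import sys
from h import *
from lean import lean
n=sys.argv[1]
s=manip.observe(); b=snap('scene',f's{n}.png')
print(s['eef_pos'].round(4),s['finger_gap'],s['ft_force'].round(1),s['ft_torque'].round(2))
z,f=lean(b,'',0); cv2.imwrite(f'pics/s{n}l.png',z)
E
python3 look.py 6
```

```text
[0.538  0.1103 0.1383] 0.017027485887832892 [0.8 1.9 0.5] [ 0.6  -0.2  -0.05]
```

View pics/s6l.png

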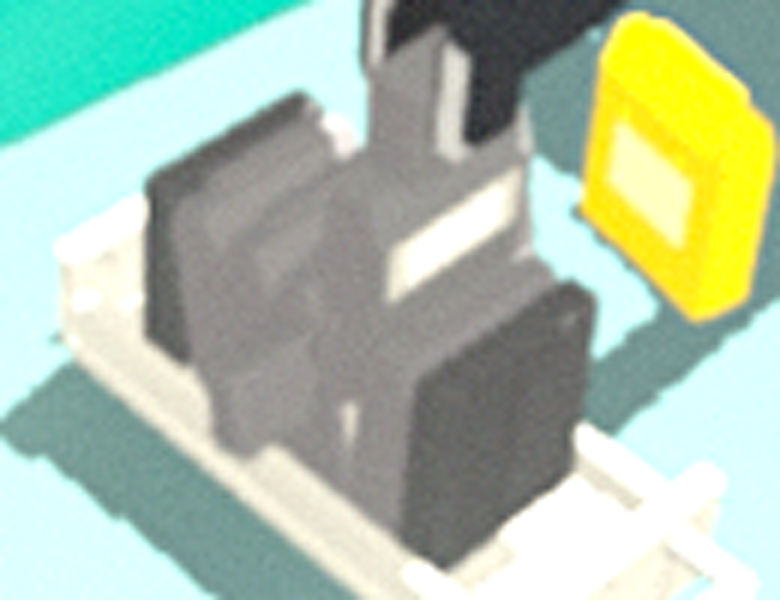

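>>> move_arm(motion=[{"x":0,"y":-0.023,"z":-0.1,"turn":0},{"x":0,"y":-0.023,"z":-0.1,"turn":0},{"x":0,"y":-0.023,"z":-0.1,"turn":0},{"x":0,"y":0,"z":0,"turn":0},{"x":0,"y":0,"z":0,"turn":0}])

```text
clock: 13.95
eef_pos: [0.5378, 0.1089, 0.1321]
ee_rot: [0.999, 0.04, -0.0, 0.0]
ft_force: [1.9, 1.2, 1.0]
finger_gap: 0.017
```

```bash
python3 look.py 7
```

```text
[0.5378 0.1089 0.1321] 0.016986670941235075 [1.9 1.2 1. ] [ 0.38 -0.37 -0.16]
```

View pics/s7l.png

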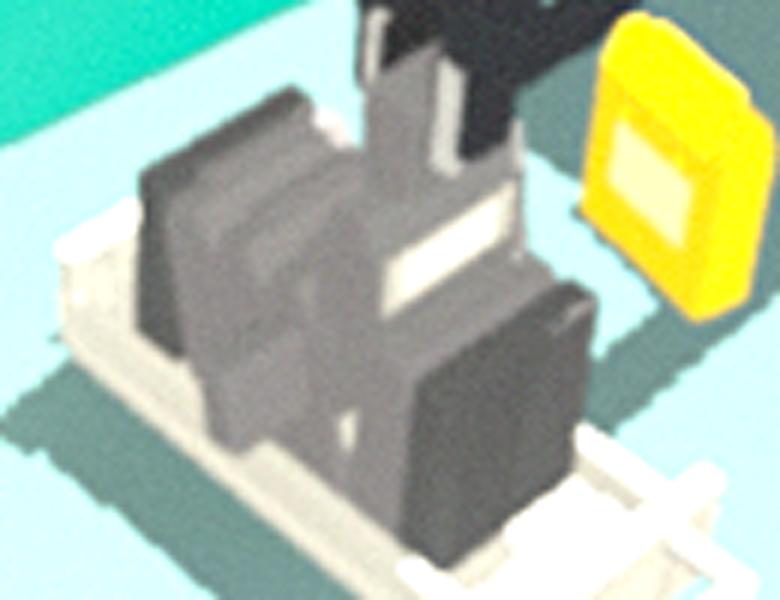

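The lean is about 12°, which is the flank angle (13°). The neighbours lie flush on the taper, so it limits itself. Continuing, with the foot now pushing lower.

>>> move_arm(motion=[{"x":0,"y":-0.02,"z":-0.1,"turn":0},{"x":0,"y":-0.02,"z":-0.1,"turn":0},{"x":0,"y":-0.02,"z":-0.1,"turn":0},{"x":0,"y":0,"z":0,"turn":0},{"x":0,"y":0,"z":0,"turn":0}])

```text
clock: 14.5
eef_pos: [0.5379, 0.1077, 0.1263]
ee_rot: [0.999, 0.04, 0.0, 0.0]
ft_force: [1.4, 1.0, 2.5]
finger_gap: 0.0166
```

```bash
python3 look.py 8
```

```text
[0.5379 0.1077 0.1263] 0.016591869969488016 [1.4 1.  2.5] [ 0.24 -0.23 -0.13]
```

View pics/s8l.png

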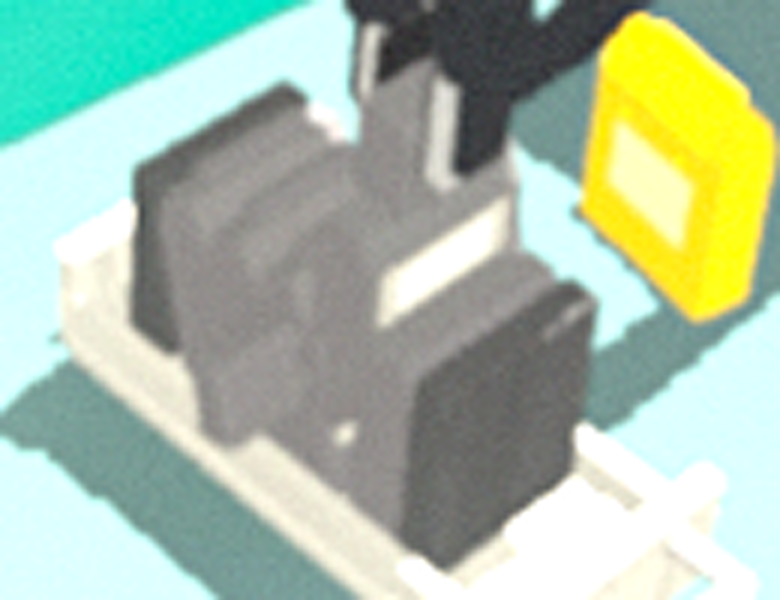

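>>> move_arm(motion=[{"x":0,"y":-0.01,"z":-0.1,"turn":0},{"x":0,"y":0,"z":-0.1,"turn":0},{"x":0,"y":0,"z":-0.1,"turn":0},{"x":0,"y":0,"z":-0.1,"turn":0},{"x":0,"y":0,"z":0,"turn":0},{"x":0,"y":0,"z":0,"turn":0}])

```text
clock: 15.15
eef_pos: [0.5376, 0.1075, 0.1179]
ee_rot: [0.999, 0.04, -0.0, 0.0]
ft_force: [1.8, 0.1, 0.6]
finger_gap: 0.0166
```

```bash
python3 look.py 9
```

```text
[0.5376 0.1075 0.1179] 0.016595864760346413 [1.8 0.1 0.6] [ 0.02 -0.38 -0.16]
```

View pics/s9l.png

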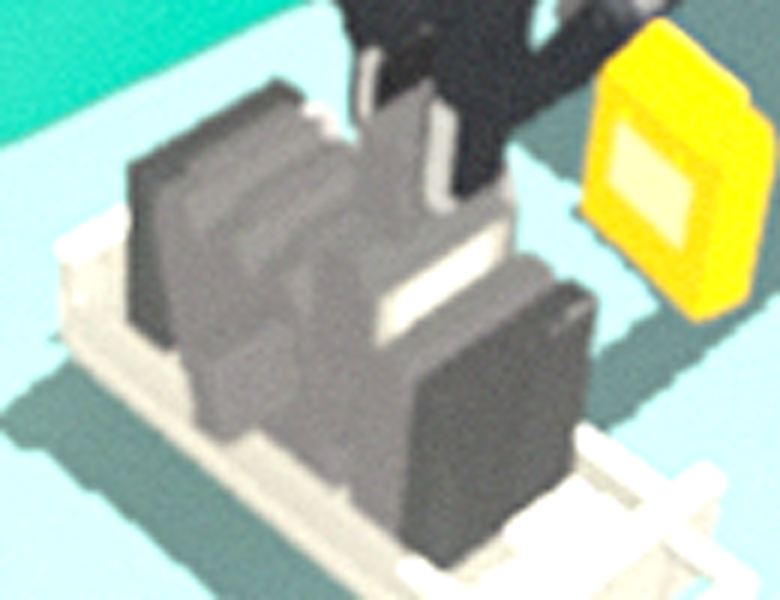

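The neighbours are still flush on the taper. Before reaching the 14 mm side lips (±3 mm play) I check the x alignment.

Run:
```python
from h import *
c=manip.calibration('wrist'); a=snap('wrist','w9.png'); d=snap('top','t9.png')
W=cv2.convertScaleAbs(cv2.resize(a[120:320,170:430],(780,600),interpolation=2)[:,:,::-1],alpha=1.5)
cv2.imwrite('pics/w9z.png',W)
T=cv2.convertScaleAbs(cv2.resize(d[175:275,140:280],(798,570),interpolation=2)[:,:,::-1],alpha=1.5); cv2.imwrite('pics/t9z.png',T)
```

```text
(no output)
```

View pics/w9z.png

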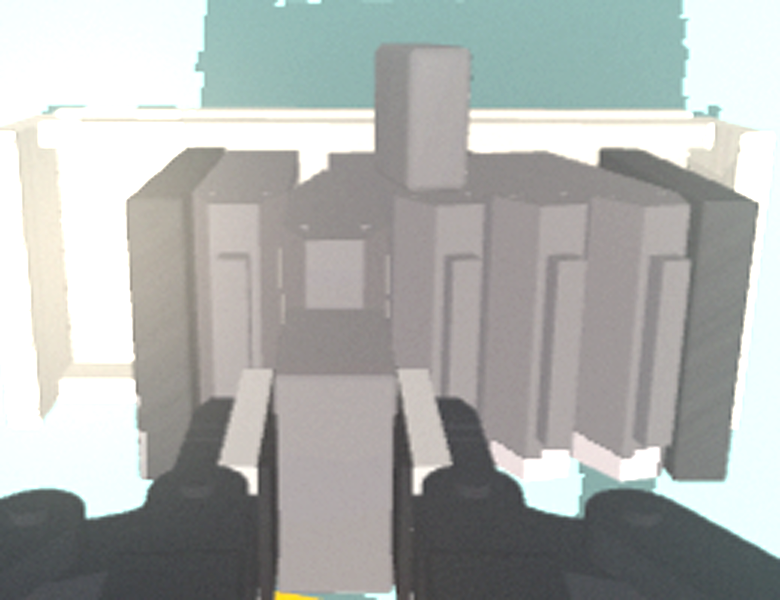

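View pics/t9z.png

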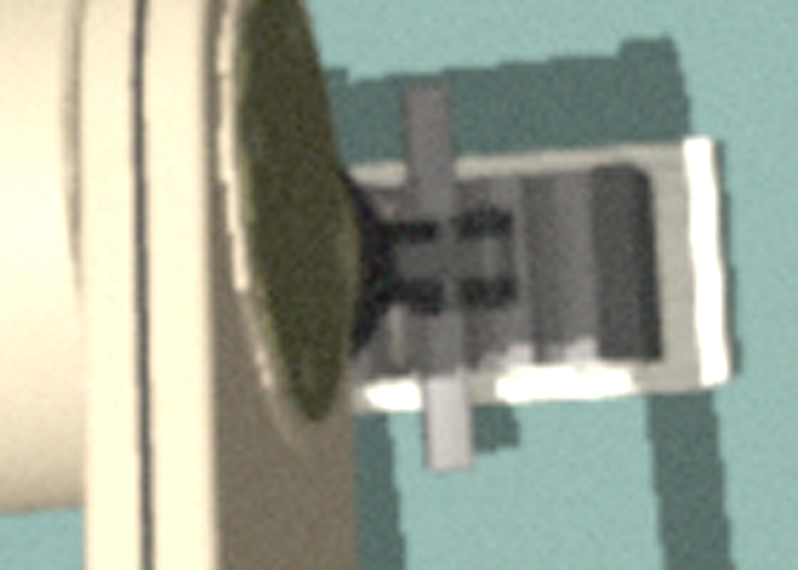

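Run:
```python
from h import *
def X(x,y,z): return onz('wrist',170+x/3-.5+.17,120+y/3-.5+.17,z).round(4)
print('held shell top far',X(335,228,.108),'held foot far',X(352,154,.033))
print('c top far',X(235,194,.083),'c bottom far',X(262,151,.008))
print('b top far',X(565,195,.083))
print('lip far inner? rows 112,122,150', X(300,122,.022),X(300,112,.022))
print(manip.observe()['eef_pos'])
```

```text
held shell top far [0.5686 0.1096 0.108 ] held foot far [0.5706 0.1054 0.033 ]
c top far [0.5682 0.1292 0.083 ] c bottom far [0.5658 0.1295 0.008 ]
b top far [0.5731 0.0646 0.083 ]
lip far inner? rows 112,122,150 [0.5762 0.1192 0.022 ] [0.5788 0.1194 0.022 ]
[0.53760676 0.10750313 0.11785008]
```

Alignment looks fine: the held cassette's far end is at x≈0.569–0.571, the last cassette's is equivalent to 0.570, and the lip's inner edge is at about 0.576. Continuing down.

>>> move_arm(motion=[{"x":0,"y":0,"z":-0.1,"turn":0},{"x":0,"y":0,"z":-0.1,"turn":0},{"x":0,"y":0,"z":-0.1,"turn":0},{"x":0,"y":0,"z":-0.1,"turn":0},{"x":0,"y":0,"z":0,"turn":0},{"x":0,"y":0,"z":0,"turn":0}])

```text
clock: 15.9
eef_pos: [0.538, 0.1076, 0.1104]
ee_rot: [0.999, 0.04, 0.0, 0.0]
ft_force: [1.4, -0.8, 4.3]
finger_gap: 0.017
```

>>> move_arm(motion=[{"x":0,"y":0,"z":-0.1,"turn":0},{"x":0,"y":0,"z":-0.1,"turn":0},{"x":0,"y":0,"z":-0.1,"turn":0},{"x":0,"y":0,"z":0,"turn":0},{"x":0,"y":0,"z":0,"turn":0}])

```text
clock: 16.4
eef_pos: [0.5376, 0.1075, 0.104]
ee_rot: [0.999, 0.04, -0.0, 0.0]
ft_force: [1.7, -1.1, -0.4]
finger_gap: 0.017
```

```bash
python3 look.py 10
```

```text
[0.5376 0.1075 0.104 ] 0.01699430672882253 [ 1.7 -1.1 -0.4] [-0.08 -0.35 -0.18]
```

View pics/s10l.png

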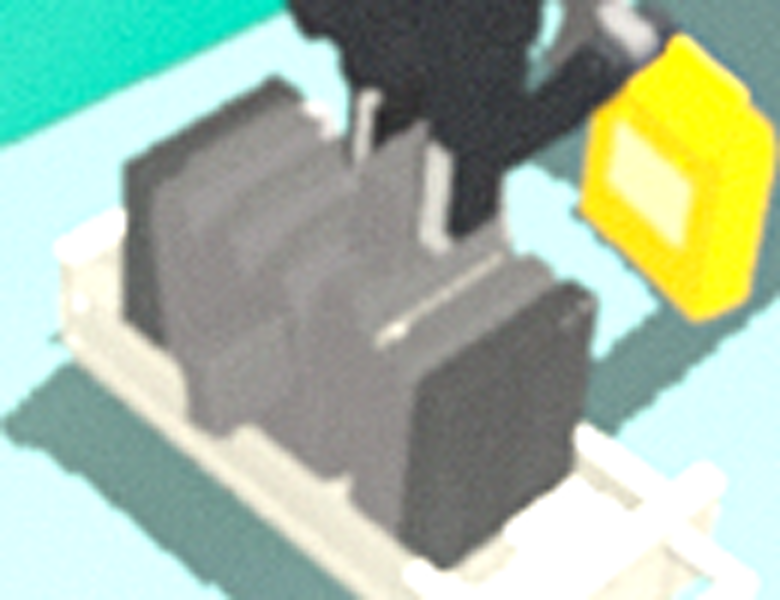

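Remaining travel is about 11 mm. Going down slowly until floor contact.

>>> move_arm(motion=[{"x":0,"y":0,"z":-0.1,"turn":0},{"x":0,"y":0,"z":-0.1,"turn":0},{"x":0,"y":0,"z":-0.1,"turn":0},{"x":0,"y":0,"z":-0.1,"turn":0},{"x":0,"y":0,"z":0,"turn":0},{"x":0,"y":0,"z":0,"turn":0}])

```text
clock: 17.05
eef_pos: [0.5375, 0.1076, 0.0957]
ee_rot: [0.999, 0.04, -0.0, 0.0]
ft_force: [0.6, -0.6, -4.0]
finger_gap: 0.0171
```

>>> move_arm(motion=[{"x":0,"y":0,"z":-0.05,"turn":0},{"x":0,"y":0,"z":-0.05,"turn":0},{"x":0,"y":0,"z":0,"turn":0},{"x":0,"y":0,"z":0,"turn":0}])

```text
clock: 17.45
eef_pos: [0.5378, 0.1076, 0.0943]
ee_rot: [0.999, 0.04, 0.0, 0.0]
ft_force: [-0.2, -0.1, -0.1]
finger_gap: 0.0173
```

```bash
python3 look.py 11
```

```text
[0.5378 0.1076 0.0943] 0.017273056791354498 [-0.2 -0.1 -0.1] [-0.24  0.02 -0.18]
```

View pics/s11l.png

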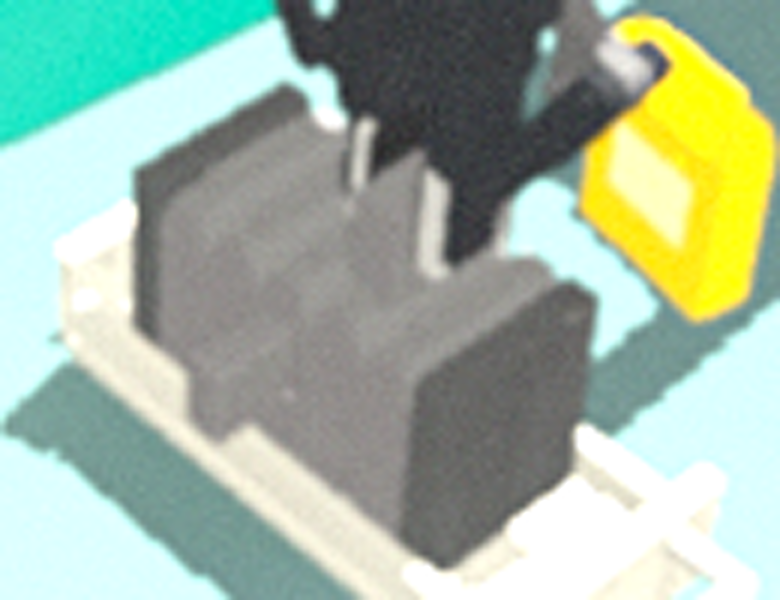

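The row has righted itself. Final half-millimetre steps to the floor.

>>> move_arm(motion=[{"x":0,"y":0,"z":-0.04,"turn":0},{"x":0,"y":0,"z":0,"turn":0},{"x":0,"y":0,"z":0,"turn":0}])

```text
clock: 17.8
eef_pos: [0.5379, 0.1076, 0.0935]
ee_rot: [0.999, 0.04, 0.0, 0.0]
ft_force: [-0.2, -0.4, 2.1]
finger_gap: 0.0165
```

>>> move_arm(motion=[{"x":0,"y":0,"z":-0.03,"turn":0},{"x":0,"y":0,"z":0,"turn":0},{"x":0,"y":0,"z":0,"turn":0}])

```text
clock: 18.1
eef_pos: [0.5379, 0.1077, 0.0931]
ee_rot: [0.999, 0.04, 0.0, -0.0]
ft_force: [-1.0, -0.5, 3.9]
finger_gap: 0.0169
```

>>> move_arm(motion=[{"x":0,"y":0,"z":-0.03,"turn":0},{"x":0,"y":0,"z":0,"turn":0},{"x":0,"y":0,"z":0,"turn":0}])

```text
clock: 18.4
eef_pos: [0.538, 0.1077, 0.093]
ee_rot: [0.999, 0.04, 0.0, 0.0]
ft_force: [-3.6, -1.6, 8.5]
finger_gap: 0.0172
```

Floor contact at TCP z 0.093, exactly as at the stand (85 mm above the underside), with 8.5 N. Releasing and rising.

>>> move_arm(motion=[{"x":0,"y":0,"z":0.02,"turn":0},{"x":0,"y":0,"z":0,"turn":0},{"x":0,"y":0,"z":0,"turn":0},{"x":0,"y":0,"z":0,"turn":0},{"x":0,"y":0,"z":0,"turn":0}], claw=-0.2)

```text
clock: 18.9
eef_pos: [0.5377, 0.1077, 0.0925]
ee_rot: [0.999, 0.04, -0.0, -0.0]
ft_force: [0.6, 0.4, 0.2]
finger_gap: 0.0346
```

>>> move_arm(motion=[{"x":0,"y":0,"z":0.3,"turn":0},{"x":0,"y":0,"z":0.5,"turn":0},{"x":0,"y":0,"z":1,"turn":0},{"x":0,"y":0,"z":1,"turn":0},{"x":0,"y":0,"z":1,"turn":0},{"x":0,"y":0,"z":1,"turn":0},{"x":0,"y":0,"z":1,"turn":0},{"x":0,"y":0,"z":1,"turn":0},{"x":0,"y":0,"z":0,"turn":0},{"x":0,"y":0,"z":0,"turn":0}])

```text
clock: 19.9
eef_pos: [0.5382, 0.1077, 0.2296]
ee_rot: [0.999, 0.04, 0.001, -0.0]
ft_force: [0.8, 0.1, -1.1]
finger_gap: 0.0342
```

```bash
python3 look.py 12
python3 - <<'E'
from h import *
a=snap('wrist','w12.png')
cv2.imwrite('pics/w12z.png',cv2.convertScaleAbs(cv2.resize(a[80:280,150:410],(780,600),interpolation=2)[:,:,::-1],alpha=1.4))
E
```

```text
[0.5382 0.1077 0.2296] 0.03418917566214495 [ 0.8  0.1 -1.1] [0.   0.04 0.03]
```

View pics/s12l.png

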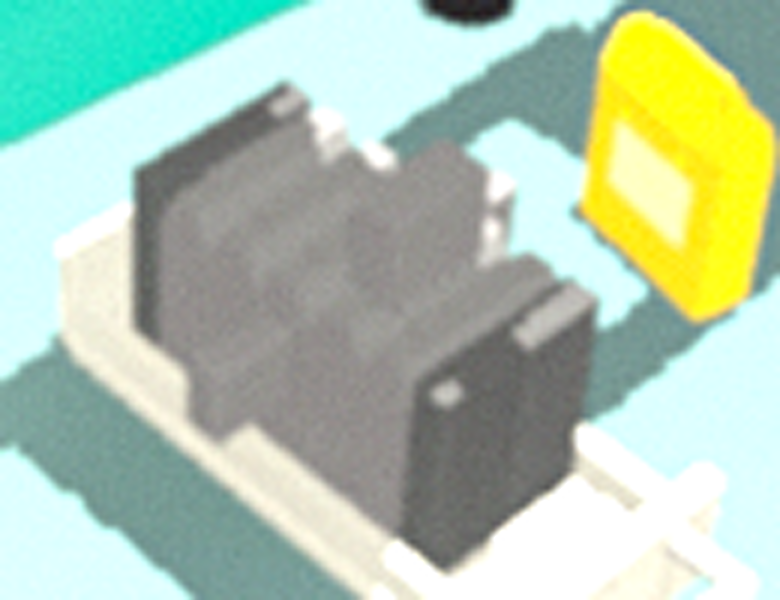

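View pics/w12z.png

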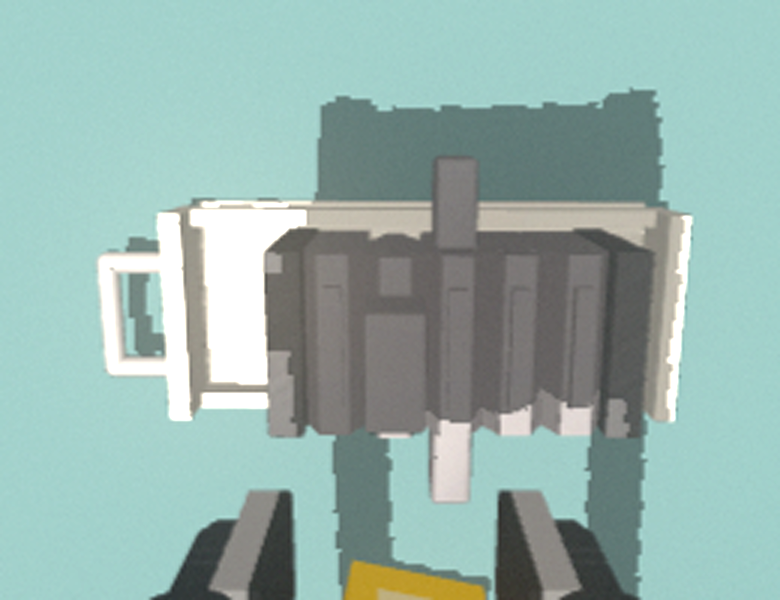

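The cassette sits between the eared one and the last one, with tops evenly spaced. Final numeric check of spacing and lean, with a top view after moving the arm aside.

>>> move_arm(motion=[{"x":0,"y":-0.5,"z":0.3,"turn":0},{"x":0,"y":-1,"z":0,"turn":0},{"x":0,"y":-1,"z":0,"turn":0},{"x":0,"y":-1,"z":0,"turn":0},{"x":0,"y":-1,"z":0,"turn":0},{"x":0,"y":-1,"z":0,"turn":0},{"x":0,"y":-1,"z":0,"turn":0},{"x":0,"y":-1,"z":0,"turn":0},{"x":0,"y":-1,"z":0,"turn":0},{"x":0,"y":-1,"z":0,"turn":0},{"x":0,"y":-1,"z":0,"turn":0},{"x":0,"y":0,"z":0,"turn":0}])

```text
clock: 21.2
eef_pos: [0.5371, -0.105, 0.2342]
ee_rot: [0.999, 0.039, -0.001, 0.0]
ft_force: [-0.5, 0.2, -0.5]
finger_gap: 0.034
```

Run:
```python
from h import *
d=snap('top','t13.png')
cv2.imwrite('pics/t13z.png',cv2.convertScaleAbs(cv2.resize(d[175:275,140:280],(798,570),interpolation=2)[:,:,::-1],alpha=1.5))
t0=cv2.imread('pics/top0.png')
# bystanders moved?
df=cv2.absdiff(t0,d[:,:,::-1]).max(2)
for n,(u,v) in dict(jar=(266,129),loupe=(291,319),blower=(373,126)).items(): print(n,df[v-14:v+14,u-14:u+14].mean().round(1))
```

```text
jar 7.6
loupe 36.6
blower 10.1
```

View pics/t13z.png

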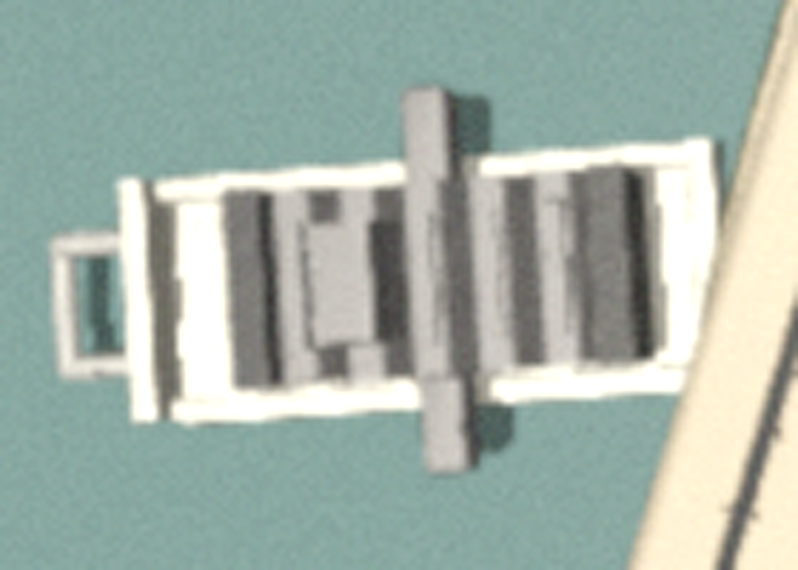

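Run:
```python
from h import *
h=lambda a,b:(140+a/5.7-.5,175+b/5.7-.5)
k=np.mean([onz('top',*h(*p),.07) for p in[(403,88),(450,88),(473,470),(427,470)]],0)
hp=[onz('top',*h(*p),.115) for p in[(305,222),(368,222),(378,345),(315,345)]]
c=np.mean(hp,0); a=np.radians(4.65); d=c-k
print('k',k,'cass',c,'dy',d@[-np.sin(a),np.cos(a),0],'dx',d@[np.cos(a),np.sin(a),0])
e=hp[1]-hp[2]; print('cass yaw',np.degrees(np.arctan2(e[1],e[0])))
st=lambda x,y,z:onz('top',*h(x,y),z).round(4)
print('k shelltop',st(428,285,.083))
s0=cv2.imread('pics/scene0.png');s1=snap('scene','s13.png')[:,:,::-1]
df=cv2.absdiff(s0,s1).max(2)
for n,(u,v) in dict(jar=(210,270),loupe=(344,183),blower=(157,210)).items(): print(n,df[v-12:v+12,u-12:u+12].mean().round(1))
cv2.imwrite('pics/s13z.png',cv2.resize(s1[150:300,240:400],(640,600),interpolation=2))
```

```text
k [0.53838674 0.08615665 0.07      ] cass [0.53593725 0.10734609 0.115     ] dy 0.021318277751957458 dx -0.0007236241995262458
cass yaw 5.452083913102457
k shelltop [0.5362 0.0871 0.083 ]
jar 3.3
loupe 35.0
blower 3.6
```

View pics/s13z.png

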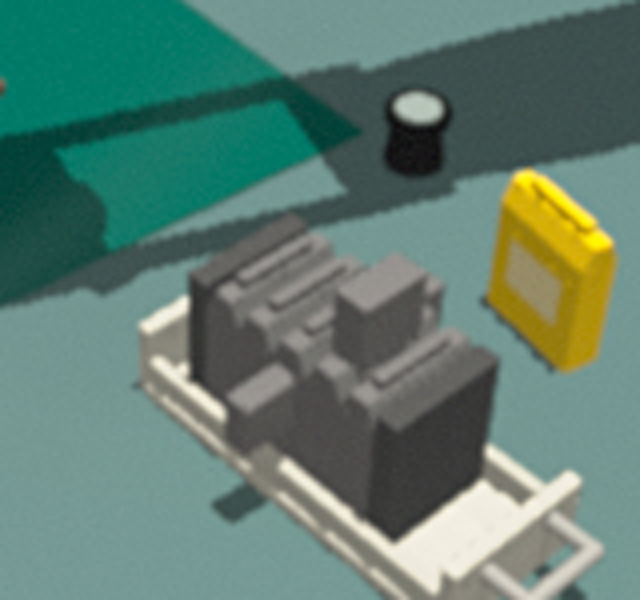

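All five stand upright with level tops. The loupe is still at scene pixel (344,183), so its pixel difference is only the arm's shadow. Handing in.

```bash
python3 -c "
from bench import manip; print(manip.close_job())"
```

```text
the job is handed in; nothing more can be done
None
```

The loose cassette is filed in the rack next to the eared one, on its loop-handle side, between it and the last cassette. The job was handed in at about 21 s; no verdict was reported.

**What I did:** I gripped the cassette by its handle, lifted it out of the stand and felt the groove. The loop-handle (+y) side was stiff and the other end yielded at about 2 N. I worked the cassette down while shifting towards the yielding end until it touched the floor, then released it and moved the arm clear.

**Last checks:**
- **Spacing:** the cassette measures about 21 mm from the eared one, against the 16–23.5 mm required. It is within about 1 mm across the rack relative to the eared cassette and about 1° off square.
- **Seating:** floor contact came at the same tool height as in the stand, with 8.5 N read at the wrist. The row's tops look level and evenly spaced.
- **Upright:** I judged all five upright by eye in the last picture; I did not measure each one's lean.
- **Bystanders:** the loupe, jar and blower are where they were. The loupe's pixel check gave a high difference, but it sits at the same spot in the scene view; only the arm's shadow changed.

**What went less well:** the three pushed cassettes (two plain and the eared one) leaned about 12° during the insertion, short of the 17° limit. They righted themselves as the cassette went down. The largest wrist reading I saw during insertion was about 8.5 N; I had no direct reading of the contact forces between cassettes.

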